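# Set the pendulum angle gauge on the uneven stud to its mark and hold

### The arm

A 7-joint arm with a two-finger parallel gripper is mounted at the origin on the work surface. World frame = base frame: x ahead of the robot, y to its left, z up, the work surface at z = 0. Lengths are in m, angles in degrees, forces in N, time in s.
With the tool pointing down it reaches from about 0.425 to 0.875 m from the base axis. Payload 4.7 kg.
Tool frame: the origin (TCP) lies at the very end of the fingers, on their centre line; the grasp point (between the pads) lies 19 mm behind it; z points along the fingers, y is the direction in which the jaws open and shut (so a half turn about z gives the same grasp; the last joint's range is limited). The gripper opens to 87 mm and grips with 3 to 60 N. Pads are 19 mm wide; open, the fingers measure 117 mm over their backs; the gripper's body (75 mm by 190 mm) begins 51 mm behind the grasp point.
Start: joints at [76.381, 18.392, -4.016, 83.108, 1.295, 78.541, -3.26], TCP at [0.162, -0.63, 0.223] pointing down, gripper open.
Joint ranges: [-163.93, 163.93], [-17.29, 119.83], [-79.2, 71.16], [3.27, 140.29], [-89.18, 269.18], [5.43, 117.66], [-154.24, 154.24]. Speed limits (degrees/s): [147.25, 147.25, 180, 180, 180, 180, 180].

### API

Orientations are given as [roll, pitch, yaw] about the fixed x, y, z axes, in that order (R = Rz(yaw) Ry(pitch) Rx(roll)).
In Python, from cell import monitor, read_camera, camera_info, env, look_for gives the robot as it stands.
- The arm moves only by the tool servo_tool, never from a script. Its argument "commands" is one flat list of numbers, 6 for each row, row after row: the shift along the tool's x, y, z in mm, then the turn, a rotation vector about the tool's x, y, z in degrees. A call has 1 to 10 rows; each row shifts and turns the commanded pose from where the row before left it, along the tool's axes as they then stand; what a row does not reach is not made up. A row lasts 1/10 s, in which the tool goes at most 50 mm and 8.59 degrees, less where a joint would pass 70% of its speed; a pose out of reach is approached as far as the arm can. A call is refused whole if a number of a shift passes 50 or a number of a turn 8.59, either way. A call with a gripper value outside its range is refused whole. "jaw" is the finger opening in mm, from 0 to 87, set as the call begins (left out, the last holds). The fingers move at their own pace and stop on an object; "newtons" is the grip in N (left out, the last holds). Time passes only in rows, so rows that do not move let the fingers close. It gives the time, the measured TCP pose, the force and the opening at its end, in the units of the state.
- monitor.get_obs(): the state, without advancing time (a new reading comes with each control period).
- read_camera(name): name is "scene" or "top" or "wrist"; returns (picture, depth): 480x640x3 uint8, red, green, blue; 480x640 float32, m along the optical axis (not along the pixel's ray), 0 where there is no reading.
- camera_info(name): a dict with "camera_matrix" (3x3 intrinsics, pixels), "R" (3x3) and "t" (3): a world point X has camera coordinates R X + t; the wrist camera has in their place "T_tool_cam" (4x4, takes a point from camera to tool coordinates, whose origin is the TCP and whose axes are the flange's). Camera axes: x right, y down, z forward; pixel columns grow to the right and rows downward; lengths in m; the calibration is good to about 2 mm. A picture is of the moment at which its call begins: read the wrist's pose just before it. camera_info takes no time and is no camera call.
- env.sign_off(): hands the job in, once; it reports no verdict.
Trained networks look in the newest picture that a camera, given by its name, has taken for a name from the list of things; names that differ only in an ending like _2 or _b are one class to them, and where a whole thing is asked for, a point or a joint stands for the part that bears it (a point fixed in the world has none). Each returns a list of dicts, best first, with "conf" (0 to 1); they miss things now and then, are a little off and sometimes report something else, mostly with a low value. They report only what shows in the picture. A call takes as long as a camera call. They do not tell look-alikes from the thing itself.
- look_for(camera, label): "box" ([left, top, width, height] in pixels, round what is visible of it).
The state is a dict: "time_s": time; "qpos": joint angles; "joint_velocities": joint speeds; "effort": joint torques, N m; "tool_pos": TCP position; "tool_rot": TCP orientation; "force": force on the tool from outside, world axes, zero at the start; "wrist_torque": the same for the moment, N m; "grip_width": finger opening in m.
Only numpy, scipy, OpenCV 4.12 (cv2) and the standard library are available. Lean on these libraries where they do the work, as an engineer would, in place of code of your own. Each camera call takes 0.05 s, during which the arm holds its last target.

### The job

Pull the instrument cabinet's drawer open by its handle, take the pendulum angle gauge out by its grip block and set its flat foot gently across the crown of the uneven stud, dial square to the crown's length. Rock the gauge on the stud until its swinging pointer settles on the black mark on the dial, and finish while holding it there: keep it gripped, with its foot still resting on the stud. Leave the weight, the beaker and the collar alone.

Things in the scene. Friction and masses are not known exactly. Their poses are not given: they have to be found in the camera images.
- cabinet: Grey cabinet with one white-fronted deep drawer, 240 deep x 240 wide x 160 high, fixed to the bench. Origin: centre of its underside; its own -x is the drawer's front side, z up.
- cabinet_drawer0 (a joint): How far the drawer is out, m: 0 shut, 0.165 fully open; slides along the cabinet's -x with about 1 N of friction and stays where it is left. Inner floor 19 above the bench, side and back walls to 138, front board 15 thick to 148, clear inside width 198.
- cabinet_drawer0_handle (a point): Middle of the drawer's steel bar handle: a level bar 11 thick, 120 long across the front (along the cabinet's y), centre 35 in front of the drawer's face and about 122 above the bench, 38 below the cabinet's top.
- gauge: Loose angle gauge, 0.3-0.5 kg, 124 high, stands in the drawer, 60-80 behind its face. Origin: centre of the underside of its flat foot (46 along x, 80 along y, 10 high). Above it a white round dial (radius 42, centre 52 up, 6 thick along x, same on both faces), on top a grip block 22 along x, 30 along y, 90 to 124 up: grip it across its 30 (along y) so that the gauge tilts with the gripper.
- pointer (a joint): Angle (rad) of the hanging black pointer about the gauge's +x, pivot 80 above the underside: 0 when it points straight at the foot, positive with its tip towards the gauge's +y. It hangs plumb after swinging about a second, so tilting the gauge about its own +x makes it read minus the tilt. Free from -0.7 to 0.7.
- pointer_tip (a point): Tip of the pointer, 54 from the pivot, in the mid-plane of the dial; its z axis runs along the pointer, up to the pivot.
- mark (a joint): Angle of the mark on the dial, same zero and sense as the pointer, in rad: a black block 5 wide, 10 long clamped stiffly on the dial 55 to 65 from the pivot. Between 0.14 and 0.32, so always on the gauge's +y side; it does not move during the work.
- mark_tip (a point): Inner end of the mark, 54 from the pivot, in the mid-plane of the dial: where the pointer's tip must settle.
- stud: Cast grey foot 100 x 120 x 26 fixed to the bench, with a rounded steel stud on it. Origin: centre of its underside. The crown is a lying cylinder, radius 40, 60 long along the stud's x, axis 45 above the underside, top 85 high. A lower hump at its +y side (radius 12, axis 40 off to +y, 56 high) meets a foot that tilts about 0.45 rad to +y.
- stud_top (a point): Top of the crown: middle of its highest line, 85 above the stud's underside.
- weight: Bystander: dark steel spool-shaped weight, 60 across, 32 high. Origin: centre of its underside.
- beaker: Bystander: open aluminium cup, 74 across, 100 high. Origin: centre of its underside.
- collar: Bystander: flat steel ring, 60 across, 14 high. Origin: centre of its underside.
Things that resemble listed ones, but are neither listed nor needed, are in the scene too. What is shaped like the stud but orange or yellow is not meant.

How it is judged:
By the outcome, as a careful person would: the job done as asked, in the order asked, and still so for the second after the job is handed in, while the arm keeps its last pose, push and grip.
It also fails if it takes over 61 s, if anything falls off the work surface, if the arm or the gripper's body presses on something with over 40 N, if the wrist force passes 120 N, or if a joint passes its speed limit or range.

## Working session

There is one attempt and no reset: what is moved stays moved. The work goes in short steps, Python scripts to look and compute and a tool call to move; the robot and the scene stay as the last step left them, time stands still between calls to the robot, and variables do not carry over. Pictures are saved under pics/ and viewed, and the job is handed in when it is done.

Besides the shell and the picture viewer there is one more tool, called after "Request:" as name(argument=value, ...), one argument or row to a line, values as JSON. servo_tool: Moves the arm, as the interface text tells. Its arguments: {"type":"object","properties":{"commands":{"type":"array","items":{"type":"number"}},"jaw":{"type":"number"},"newtons":{"type":"number"}},"required":["commands"]}

```bash
ls; mkdir -p pics; cat > h.py <<'E'
import numpy as np, cv2
from scipy.spatial.transform import Rotation as Ro
from cell import monitor, read_camera, camera_info, env, look_for
def cam(name):
    ob=monitor.get_obs(); p,d=read_camera(name); ci=camera_info(name)
    K=np.array(ci["camera_matrix"])
    if "T_tool_cam" in ci:
        T=np.eye(4);T[:3,:3]=Ro.from_euler('xyz',ob["tool_rot"],degrees=True).as_matrix();T[:3,3]=ob["tool_pos"]
        W=T@np.array(ci["T_tool_cam"])
    else:
        R=np.array(ci["R"]);t=np.array(ci["t"]);W=np.eye(4);W[:3,:3]=R.T;W[:3,3]=-R.T@t
    return p,d,K,W
def cloud(d,K,W):
    v,u=np.mgrid[:d.shape[0],:d.shape[1]]
    P=np.stack([(u-K[0,2])/K[0,0]*d,(v-K[1,2])/K[1,1]*d,d],-1)
    return P@W[:3,:3].T+W[:3,3]
def save(n,p): cv2.imwrite('pics/'+n+'.png',cv2.cvtColor(p,cv2.COLOR_RGB2BGR))
def proj(X,K,W):
    c=(np.asarray(X)-W[:3,3])@W[:3,:3]; return (c@K.T)[...,:2]/c[...,2:]
E
python3 - <<'E'
from h import *
print(monitor.get_obs())
for n in ["scene","top"]:
    p,d,K,W=cam(n); save(n+'0',p); np.savez('pics/%s0.npz'%n,p=p,d=d,K=K,W=W)
    print(n,W[:3,3],W[:3,2])
    for l in ["cabinet","gauge","stud","weight","beaker","collar","cabinet_drawer0_handle"]:
        print(l,[(x['box'],round(x['conf'],2)) for x in look_for(n,l)][:4])
print(monitor.get_obs()["time_s"])
E
```

```text
pics
{'time_s': 0.0, 'qpos': array([76.37921656, 18.43900272, -4.01598125, 83.17525683,  1.29653397,
       78.54035007, -3.26129517]), 'joint_velocities': array([ 0.05776863,  0.03757089,  0.02935708, -0.08457944, -0.0505537 ,
       -0.04101803,  0.04440191]), 'effort': array([-6.39787177e-04, -4.91282451e+01, -4.04092055e-01, -3.12525523e+01,
       -6.37707487e-02,  4.35399322e-02,  1.93211858e-04]), 'tool_pos': array([ 0.16177109, -0.62897528,  0.22145912]), 'tool_rot': array([-1.79890721e+02,  7.11840394e-03,  1.44299856e+01]), 'force': array([-0.12308991,  0.04852336, -0.22412041]), 'wrist_torque': array([-0.00193162,  0.01866822, -0.02075897]), 'grip_width': 0.08683474481932672}
scene [ 0.34220583 -0.43846331  0.89721612] [ 0.24970867  0.37497055 -0.89277246]
cabinet [([233.3, 47.2, 138.6, 136.6], 0.89)]
gauge []
stud [([269.6, 242.0, 70.3, 64.2], 0.83), ([190.8, 273.4, 72.5, 65.9], 0.64), ([338.5, 290.1, 70.4, 76.3], 0.58), ([246.3, 347.7, 77.5, 79.5], 0.56)]
weight [([397.9, 241.1, 32.7, 35.6], 0.67)]
beaker [([362.5, 407.5, 42.5, 50.6], 0.83)]
collar [([376.5, 196.4, 20.1, 25.6], 0.83)]
cabinet_drawer0_handle [([237.4, 112.7, 98.5, 75.1], 0.67)]
top [ 0.38124512 -0.0884287   1.06773863] [ 0.18282474 -0.01642341 -0.98300834]
cabinet [([82.8, 67.2, 179.8, 179.6], 0.72)]
gauge []
stud [([382.4, 320.3, 69.9, 68.1], 0.97), ([297.4, 244.2, 68.1, 62.1], 0.85), ([281.5, 331.5, 62.4, 59.6], 0.8), ([384.8, 224.9, 66.7, 56.6], 0.62)]
weight [([370.1, 157.1, 31.1, 32.3], 0.59)]
beaker [([478.7, 286.2, 52.1, 38.3], 0.82)]
collar [([141.9, 166.7, 117.8, 82.7], 0.24)]
cabinet_drawer0_handle [([139.5, 166.6, 123.5, 82.0], 0.75)]
0.8
```

View pics/scene0.png

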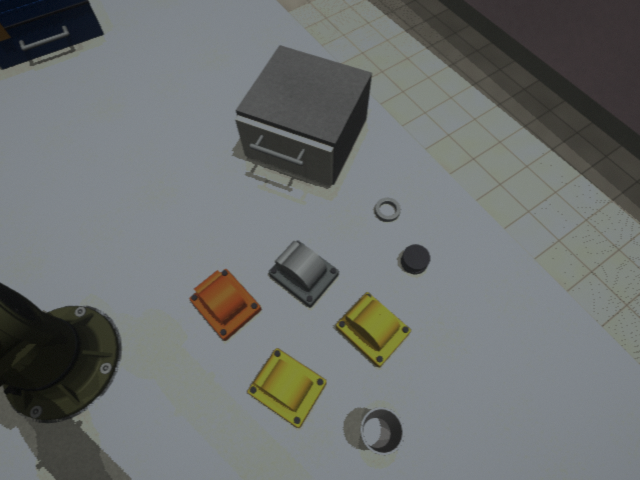

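View pics/top0.png

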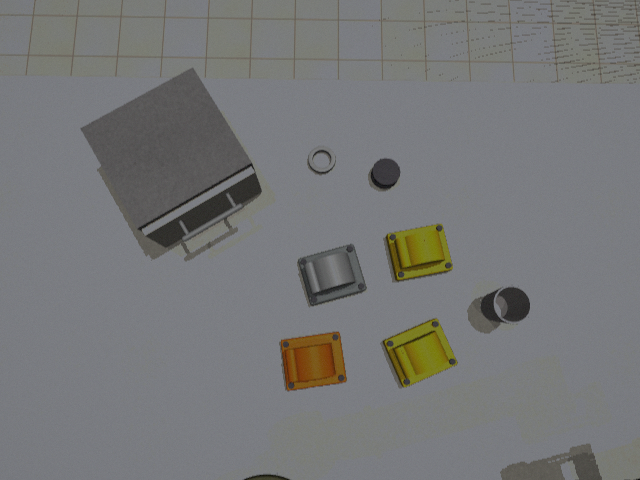

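```bash
python3 - <<'E'
from h import *
for n in ["top","scene"]:
    z=np.load('pics/%s0.npz'%n);p,d,K,W=[z[k] for k in "pdKW"]
    C=cloud(d,K,W); ok=d>0
    m=ok&(abs(C[...,2]-.16)<.008)
    nn,lab,st,_=cv2.connectedComponentsWithStats(m.astype(np.uint8))
    for i in range(1,nn):
        if st[i,4]>1500:
            P=C[lab==i]; r=cv2.minAreaRect((P[:,:2]*1000).astype(np.float32)); print(n,'cab?',st[i],r,np.median(P[:,2]))
    b=(276,236,70,75) if n=="scene" else (292,238,82,72)
    x,y,w,h=b; S=np.zeros_like(m);S[y:y+h,x:x+w]=1
    m=ok&S&(C[...,2]>.018)&(C[...,2]<.1)
    P=C[m]; print(n,'stud rect',cv2.minAreaRect((P[:,:2]*1000).astype(np.float32)),'zmax',np.percentile(P[:,2],[50,98,99.5]))
    m2=m&(C[...,2]>.0755); P=C[m2]; print(' crown',cv2.minAreaRect((P[:,:2]*1000).astype(np.float32)),P.mean(0))
    m2=m&(abs(C[...,2]-.05)<.006); P=C[m2]; print(' hump',P.mean(0))
    g=ok&(abs(C[...,2])<.01); print('bench z',np.median(C[g][:,2]))
    # handle
    m=ok&(abs(C[...,2]-.122)<.012)
    P=C[m]; 
    q=P[(P[:,0]<.75)&(P[:,0]>.3)&(P[:,1]>.1)&(P[:,1]<.5)]; print(len(q), q.mean(0))
    save('crop_'+n,cv2.resize(p[y-20:y+h+20,x-20:x+w+20],None,fx=5,fy=5))
E
```

```text
top cab? [   81    68   171   162 14966] ((723.6904907226562, 189.05215454101562), (229.02105712890625, 240.49969482421875), 31.89366912841797) 0.15965108596828065
top stud rect ((500.4505920410156, -127.5496826171875), (100.50698852539062, 120.26055908203125), 16.179271697998047) zmax [0.0569853  0.08662059 0.0882137 ]
 crown ((500.1292724609375, -126.9404296875), (60.42741775512695, 58.5084342956543), 15.006013870239258) [ 0.49962379 -0.12717848  0.08229139]
 hump [ 0.48638899 -0.14579673  0.05148701]
bench z 0.00013762034619779762
563 [0.58055216 0.14821355 0.12413763]
scene cab? [ 236   45  136  101 8068] ((725.9483642578125, 190.17318725585938), (231.3599853515625, 241.907958984375), 32.039146423339844) 0.15990791047842812
scene stud rect ((503.53619384765625, -128.86032104492188), (101.0490493774414, 116.33132934570312), 16.58466911315918) zmax [0.05988837 0.08573095 0.08688366]
 crown ((503.0207214355469, -127.31648254394531), (61.00046920776367, 58.053123474121094), 16.94623374938965) [ 0.50221957 -0.12858504  0.08182344]
 hump [ 0.49459998 -0.1468515   0.05046301]
bench z -7.48001488410921e-05
538 [0.58699394 0.15101921 0.12328109]
```

View pics/crop_top.png

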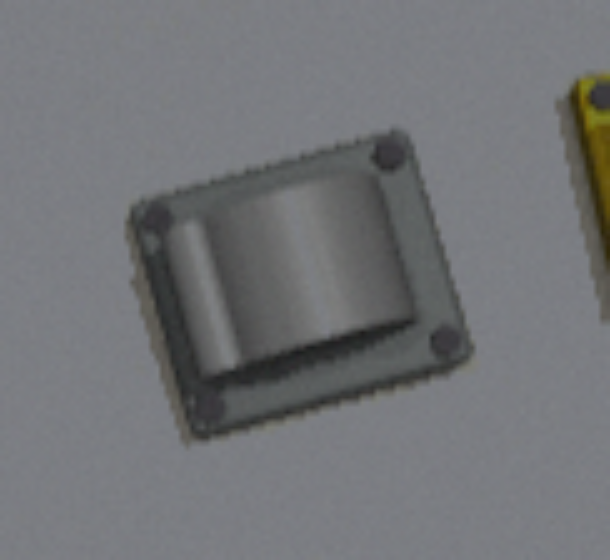

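```bash
python3 - <<'E'
from h import *
for n in ["top","scene"]:
    z=np.load('pics/%s0.npz'%n);p,d,K,W=[z[k] for k in "pdKW"]
    C=cloud(d,K,W); ok=d>0
    a=np.deg2rad(31.95); o=np.array([.7237,.189])
    L=(C[...,:2]-o)@np.array([[np.cos(a),-np.sin(a)],[np.sin(a),np.cos(a)]])
    m=ok&(abs(C[...,2]-.122)<.009)&(L[...,0]<-.128)&(L[...,0]>-.20)&(abs(L[...,1])<.12)
    q=L[m]; 
    bar=q[q[:,0]<np.percentile(q[:,0],50)]
    print(n,len(q),np.percentile(q[:,0],[2,25,50,75,98]),np.percentile(q[:,1],[0,2,50,98,100]),np.median(C[m][:,2]))
    mm=ok&(C[...,2]>.12)&(abs(L[...,0])<.15)&(abs(L[...,1])<.13)&(C[...,2]<.151); print('stripe',np.percentile(L[mm],[5,50,95],axis=0),np.percentile(C[mm][:,2],[50,90]))
    # local stud profile
    s=np.deg2rad(16.2); so=np.array([.5005,-.1275]) if n=="top" else np.array([.503,-.1288])
    S=(C[...,:2]-so)@np.array([[np.cos(s),-np.sin(s)],[np.sin(s),np.cos(s)]])
    for y in np.arange(-.055,.06,.01):
        k=ok&(abs(S[...,0])<.02)&(abs(S[...,1]-y)<.003)&(C[...,2]>0)
        print(round(y,3),np.round(np.median(C[k][:,2])*1000,1),end=' | ')
    print()
E
```

```text
top 652 [-0.16842484 -0.16525006 -0.16060056 -0.13618957 -0.12805434] [-0.1148349  -0.08995809  0.00350809  0.10229334  0.11392345] 0.12547856519090023
stripe [[-0.130156   -0.10515835]
 [-0.12465442  0.00186087]
 [-0.11234104  0.10503336]] [0.14563793 0.14879337]
-0.055 25.6 | -0.045 25.8 | -0.035 63.6 | -0.025 76.2 | -0.015 81.8 | -0.005 84.8 | 0.005 85.2 | 0.015 82.4 | 0.025 76.8 | 0.035 67.4 | 0.045 66.4 | 0.055 25.6 | 
scene 361 [-0.16696903 -0.16469506 -0.1616096  -0.15720991 -0.13066953] [-0.06662939 -0.06285651 -0.00303941  0.05908492  0.11244745] 0.1257527432356087
stripe [[-0.12719451 -0.12060593]
 [-0.12290831 -0.03140377]
 [ 0.0372824   0.10032074]] [0.14204531 0.14861345]
-0.055 24.3 | -0.045 25.7 | -0.035 53.0 | -0.025 73.5 | -0.015 80.6 | -0.005 84.1 | 0.005 84.7 | 0.015 82.7 | 0.025 78.3 | 0.035 68.0 | 0.045 67.6 | 0.055 62.0 |
```

Possible mistakes: for the stud, the top-view grey one at (332,272) versus orange (313,361), yellow (420,252) and yellow (420,352). For the cabinet, the grey one at scene (305,110) versus the blue one at (50,30). I chose the grey stud; the crop shows plain grey with the hump on the left (world +y) side. I chose the grey cabinet with the white front edge.

Request:
servo_tool(
  commands=[33,-33.5,-1.6,0,0,0,33,-33.5,-1.6,0,0,0,33,-33.5,-1.6,0,0,0,33,-33.5,-1.6,0,0,0,33,-33.5,-1.6,0,0,0,33,-33.5,-1.6,0,0,0,33,-33.5,-1.6,0,0,0,33,-33.5,-1.6,0,0,0,33,-33.5,-1.6,0,0,0,33,-33.5,-1.6,0,0,0],
  jaw=26,
)

```text
time_s: 1.8
tool_pos: [0.3987, -0.2211, 0.239]
tool_rot: [179.9, -0.0, 14.4]
force: [0.6, -0.2, 0.9]
grip_width: 0.027
```

Request:
servo_tool(
  commands=[33,-33.5,-1.6,0,0,0,33,-33.5,-1.6,0,0,0,33,-33.5,-1.6,0,0,0,33,-33.5,-1.6,0,0,0,33,-33.5,-1.6,0,0,0,33,-33.5,-1.6,0,0,0,33,-33.5,-1.6,0,0,0,33,-33.5,-1.6,0,0,0],
)

```text
time_s: 2.6
tool_pos: [0.5879, 0.1037, 0.2517]
tool_rot: [180.0, -0.0, 14.4]
force: [-0.1, -0.6, 0.4]
grip_width: 0.0262
```

Request:
servo_tool(
  commands=[0,0,0,0,0,-8.27,0,0,0,0,0,-8.27,0,0,0,0,0,-8.27,0,0,0,0,0,-8.27,0,0,0,0,0,-8.27,0,0,0,0,0,-8.27,0,0,0,0,0,-8.27,0,0,0,0,0,-8.27,0,0,0,0,0,-8.27,0,0,0,0,0,-8.27],
)

```text
time_s: 3.6
tool_pos: [0.587, 0.1022, 0.2514]
tool_rot: [180.0, 0.0, 97.4]
force: [-0.5, -0.0, 0.7]
grip_width: 0.0263
```

Request:
servo_tool(
  commands=[0,0,0,0,0,-8.27,0,0,0,0,0,-8.27,0,0,0,0,0,-8.27,0,0,0,0,0,0],
)

```text
time_s: 4.0
tool_pos: [0.587, 0.1022, 0.2513]
tool_rot: [-180.0, -0.0, 121.9]
force: [-0.0, 0.8, 0.5]
grip_width: 0.0264
```

```bash
python3 - <<'E'
from h import *
o=monitor.get_obs(); print(o['time_s'],o['tool_pos'],o['tool_rot'],o['qpos'],o['grip_width'])
p,d,K,W=cam('wrist'); save('w1',p); np.savez('pics/w1.npz',p=p,d=d,K=K,W=W)
C=cloud(d,K,W);ok=d>0
a=np.deg2rad(31.95); og=np.array([.7237,.189])
L=(C[...,:2]-og)@np.array([[np.cos(a),-np.sin(a)],[np.sin(a),np.cos(a)]])
m=ok&(abs(C[...,2]-.122)<.009)&(L[...,0]<-.135)&(L[...,0]>-.20)
q=C[m]; l=L[m]; print(len(q)); 
b=l[(abs(l[:,1])<.045)]; print(np.percentile(b[:,0],[1,50,99]),np.percentile(l[:,1],[1,99]),np.percentile(q[:,2],[5,50,95]))
v=b; print(np.polyfit(v[:,1],v[:,0],1))
E
```

```text
4.0 [0.58701651 0.10221135 0.25125907] [-1.79997649e+02 -1.49658735e-02  1.21941854e+02] [ 38.51744152  22.50791605 -65.33313764  87.11736229  20.48019275
  83.50938837   4.4728579 ] 0.02637049191045498
3374
[-0.1646896  -0.15916172 -0.15404112] [-0.06174712  0.06238189] [0.12256015 0.1254762  0.12721385]
[-0.00586703 -0.15935471]
```

View pics/w1.png

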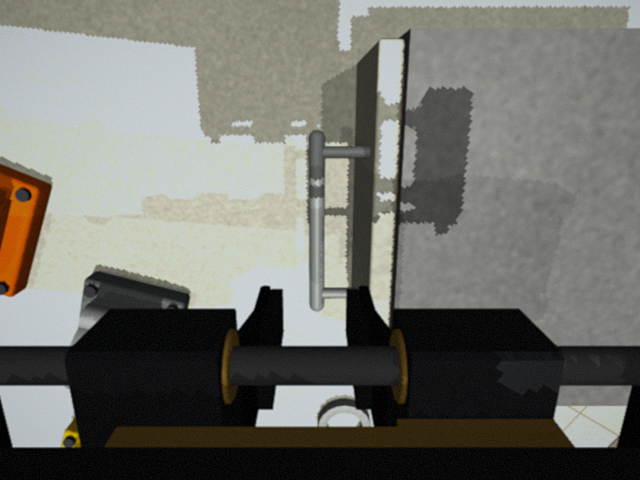

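Wrist view: the bar handle runs vertically at column 317 (rows 130–310), between the two fingers (about columns 280 and 350). The white drawer front is at column 385.

Request:
servo_tool(
  commands=[0,0.5,30,0,0,0,0,0,30,0,0,0,0,0,30,0,0,0,0,0,20,0,0,0,0,0,14,0,0,0,0,0,10,0,0,0,0,0,10,0,0,0],
)

```text
time_s: 4.75
tool_pos: [0.5879, 0.1029, 0.1073]
tool_rot: [179.9, 0.0, 121.9]
force: [0.1, -0.2, 0.6]
grip_width: 0.026
```

Request:
servo_tool(
  commands=[0,0,0,0,0,0,0,0,0,0,0,0,0,0,0,0,0,0,0,0,0,0,0,0],
  jaw=0,
  newtons=30,
)

```text
time_s: 5.15
tool_pos: [0.588, 0.103, 0.1082]
tool_rot: [179.9, 0.0, 121.9]
force: [2.3, 0.6, 1.0]
grip_width: 0.0097
```

Request:
servo_tool(
  commands=[0,-5,0,0,0,0,0,-10,0,0,0,0,0,-15,0,0,0,0,0,-20,0,0,0,0],
)

```text
time_s: 5.55
tool_pos: [0.5453, 0.0763, 0.1081]
tool_rot: [179.9, 0.0, 122.0]
force: [1.1, 0.3, 7.8]
grip_width: 0.0101
```

```bash
python3 -c "
from h import *
o=monitor.get_obs(); print(o['time_s'],o['tool_pos'],o['qpos'],o['force'])"
```

```text
5.55 [0.54526652 0.07625579 0.10808487] [ 43.23961415  23.33202017 -64.24389134 103.8465328   22.79601298
  67.11250712   3.68103392] [1.11696323 0.26874995 7.83725774]
```

Request:
servo_tool(
  commands=[0,-20,0,0,0,0,0,-20,0,0,0,0,0,-20,0,0,0,0,0,-20,0,0,0,0,0,-15,0,0,0,0,0,-10,0,0,0,0,0,-5,0,0,0,0,0,0,0,0,0,0],
)

```text
time_s: 6.35
tool_pos: [0.451, 0.0172, 0.108]
tool_rot: [-179.9, 0.1, 121.8]
force: [-0.9, 0.6, 8.5]
grip_width: 0.0098
```

```bash
python3 -c "
from h import *
o=monitor.get_obs(); print(o['time_s'],o['tool_pos'],o['qpos'],o['force'])"
```

```text
6.35 [0.45100431 0.01718087 0.10801995] [ 67.21784498   4.86116919 -73.89370595 116.39010973   5.45547941
  62.39750211  22.68483704] [-0.86031687  0.57629043  8.46558604]
```

Request:
servo_tool(
  commands=[0,0,0,0,0,0,0,0,0,0,0,0,0,0,0,0,0,0],
  jaw=26,
)

```text
time_s: 6.65
tool_pos: [0.4507, 0.0178, 0.1068]
tool_rot: [-179.9, -0.0, 121.9]
force: [-0.1, 0.1, -0.4]
grip_width: 0.0231
```

Request:
servo_tool(
  commands=[0,0,-15,0,0,0,0,0,-30,0,0,0,0,0,-40,0,0,0,0,0,-40,0,0,0,0,0,-40,0,0,0,0,0,-20,0,0,0],
)

```text
time_s: 7.25
tool_pos: [0.4524, 0.0181, 0.2952]
tool_rot: [179.9, 0.2, 121.9]
force: [1.5, -0.3, -0.4]
grip_width: 0.0262
```

```bash
python3 - <<'E'
from h import *
o=monitor.get_obs(); print(o['time_s'],o['tool_pos'],o['tool_rot'],o['qpos'],o['grip_width'])
for n in ['wrist','top','scene']:
    p,d,K,W=cam(n); save(n+'2',p); np.savez('pics/%s2.npz'%n,p=p,d=d,K=K,W=W)
    for l in ['gauge','pointer_tip','mark_tip']: print(n,l,[(x['box'],round(x['conf'],2)) for x in look_for(n,l)][:3])
E
```

```text
7.25 [0.45241514 0.01807802 0.29521075] [179.91001589   0.2087968  121.92255589] [ 69.52945858 -13.92934822 -63.33212593 101.15147103 -12.36175645
  85.11003587  39.83824622] 0.026219304601209536
wrist gauge [([390.1, 141.2, 72.3, 95.6], 0.98)]
wrist pointer_tip [([413.0, 186.4, 11.1, 20.5], 0.54)]
wrist mark_tip []
top gauge [([244.3, 241.1, 12.0, 14.1], 0.4)]
top pointer_tip []
top mark_tip [([304.5, 145.9, 30.1, 28.2], 0.66)]
scene gauge [([248.6, 167.1, 38.3, 30.5], 0.57)]
scene pointer_tip [([263.4, 183.6, 2.5, 5.3], 0.4)]
scene mark_tip [([361.4, 409.1, 42.9, 47.5], 0.53)]
```

View pics/wrist2.png

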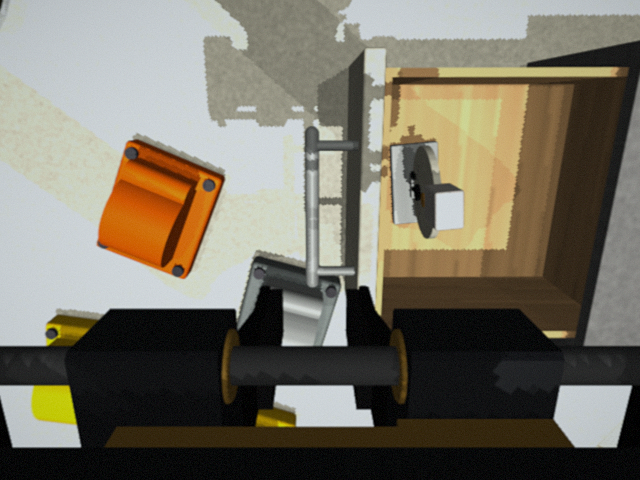

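View pics/top2.png

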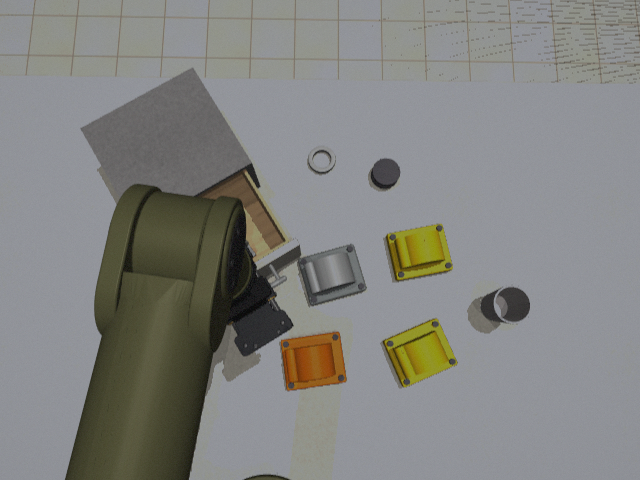

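View pics/scene2.png

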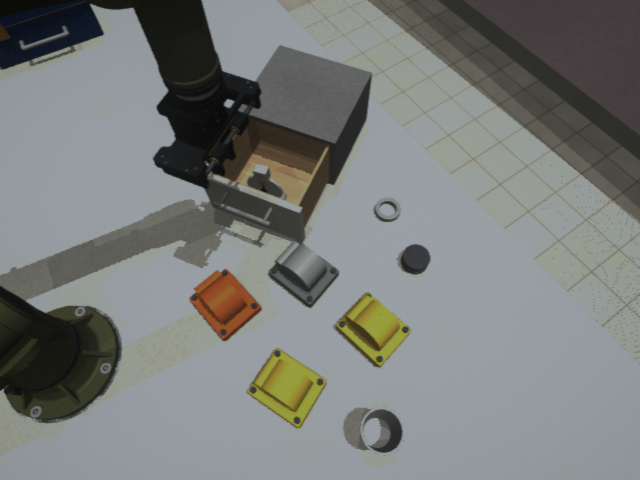

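The drawer is open. In the wrist view the gauge stands in it: grip block at (449,206), dial edge around (428,190), foot at (400,185).

```bash
python3 - <<'E'
from h import *
z=np.load('pics/wrist2.npz');p,d,K,W=[z[k] for k in "pdKW"]
C=cloud(d,K,W);ok=d>0
S=np.zeros_like(ok);S[130:250,388:475]=1
m=ok&S&(abs(C[...,2]-.143)<.006)
P=C[m]; print(len(P),'block',cv2.minAreaRect((P[:,:2]*1000).astype(np.float32)),np.median(P[:,2]),P.mean(0))
m=ok&S&(abs(C[...,2]-.029)<.004); P=C[m]; print(len(P),'foot',cv2.minAreaRect((P[:,:2]*1000).astype(np.float32)),np.median(P[:,2]))
save('c2',cv2.resize(p[120:260,370:490],None,fx=5,fy=5,interpolation=cv2.INTER_CUBIC))
z=np.load('pics/scene2.npz');p,d,K,W=[z[k] for k in "pdKW"]
C=cloud(d,K,W);ok=d>0
S=np.zeros_like(ok);S[155:200,240:295]=1
m=ok&S&(abs(C[...,2]-.143)<.006);P=C[m]; print(len(P),'block sc',cv2.minAreaRect((P[:,:2]*1000).astype(np.float32)),np.median(P[:,2]),P.mean(0))
save('c2s',cv2.resize(p[150:250,200:310],None,fx=5,fy=5,interpolation=cv2.INTER_CUBIC))
E
```

```text
1213 block ((509.6123046875, 87.05644226074219), (32.2390251159668, 92.8336181640625), 68.51615142822266) 0.14200113112824492 [0.5341121  0.07716892 0.14177007]
1813 foot ((536.6550903320312, 76.19251251220703), (45.47100067138672, 80.62577056884766), 37.00906753540039) 0.02807616405555008
441 block sc ((507.13690185546875, 43.46248245239258), (104.20738220214844, 74.86316680908203), 76.9289779663086) 0.14504023849134362 [0.50822854 0.04227828 0.14424147]
```

View pics/c2.png

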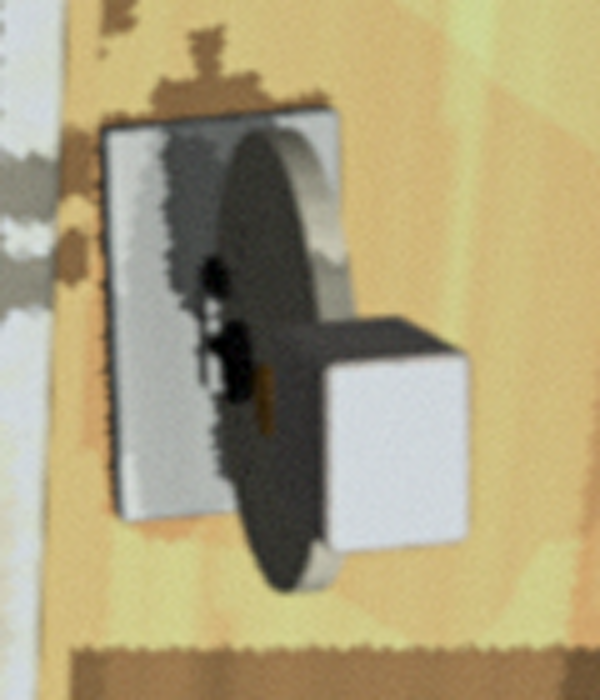

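View pics/c2s.png

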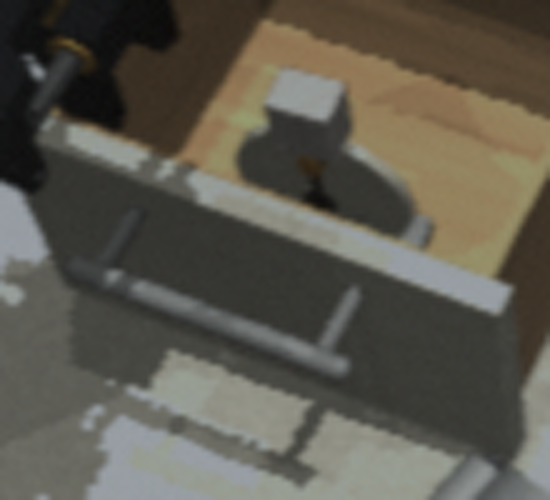

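```bash
python3 - <<'E'
from h import *
z=np.load('pics/wrist2.npz');p,d,K,W=[z[k] for k in "pdKW"]
C=cloud(d,K,W);ok=d>0
for y0,y1,x0,x1 in [(191,229,436,463)]:
    S=np.zeros_like(ok);S[y0:y1,x0:x1]=1
    m=ok&S&(C[...,2]>.138)&(C[...,2]<.149)
    P=C[m]; print(len(P),cv2.minAreaRect((P[:,:2]*1000).astype(np.float32)),np.median(P,0))
z=np.load('pics/scene2.npz');p,d,K,W=[z[k] for k in "pdKW"]
C=cloud(d,K,W);ok=d>0
S=np.zeros_like(ok);S[162:176,252:272]=1
m=ok&S&(C[...,2]>.136)&(C[...,2]<.152);P=C[m]; print(len(P),'block sc',cv2.minAreaRect((P[:,:2]*1000).astype(np.float32)),np.median(P,0))
E
```

```text
1019 ((536.5136108398438, 76.75639343261719), (20.402267456054688, 29.768198013305664), 36.17825698852539) [0.53582522 0.07699627 0.14214382]
147 block sc ((534.4259033203125, 74.85011291503906), (22.11736488342285, 30.91036605834961), 40.570213317871094) [0.53435572 0.07323368 0.14248146]
```

Request:
servo_tool(
  commands=[1.7,34,0,0,0,0,1.7,34,0,0,0,0,1.7,34,0,0,0,0],
  jaw=80,
)

```text
time_s: 8.15
tool_pos: [0.5287, 0.0685, 0.2931]
tool_rot: [-179.8, 0.2, 121.6]
force: [-1.1, -1.7, 2.7]
grip_width: 0.043
```

Request:
servo_tool(
  commands=[0,0,0,0,0,8.52,0,0,0,0,0,8.52,0,0,0,0,0,8.52,0,0,0,0,0,8.52,0,0,0,0,0,8.52,0,0,0,0,0,8.52,0,0,0,0,0,8.52,0,0,0,0,0,8.52,0,0,0,0,0,8.52,0,0,0,0,0,8.52],
)

```text
time_s: 9.15
tool_pos: [0.5271, 0.0709, 0.292]
tool_rot: [-179.9, 0.3, 36.5]
force: [-0.8, -1.1, 0.4]
grip_width: 0.0798
```

Request:
servo_tool(
  commands=[0,0,25,0,0,0,0,0,25,0,0,0,0,0,25,0,0,0,0,0,15,0,0,0,0,0,0,0,0,0],
)

```text
time_s: 9.65
tool_pos: [0.5254, 0.0704, 0.2003]
tool_rot: [-179.8, 0.4, 36.8]
force: [0.6, -0.1, -0.0]
grip_width: 0.08
```

```bash
python3 - <<'E'
from h import *
o=monitor.get_obs(); print(o['time_s'],o['tool_pos'],o['tool_rot'],o['qpos'],o['grip_width'])
p,d,K,W=cam('wrist'); save('w3',p); np.savez('pics/w3.npz',p=p,d=d,K=K,W=W)
C=cloud(d,K,W);ok=d>0
m=ok&(abs(C[...,2]-.143)<.004)&(abs(C[...,0]-.5365)<.03)&(abs(C[...,1]-.0765)<.03)
P=C[m]; print(len(P),cv2.minAreaRect((P[:,:2]*1000).astype(np.float32)) if len(P) else 0)
E
```

```text
9.65 [0.52535567 0.07044027 0.20027288] [-179.77965015    0.43211831   36.82881692] [ 45.37779165  12.1456153  -62.08902784  99.88653845  11.03533393
  75.11891031 -72.3014992 ] 0.07995230529739276
2170 ((536.6151733398438, 76.49400329589844), (22.769214630126953, 30.0091495513916), 36.645938873291016)
```

View pics/w3.png

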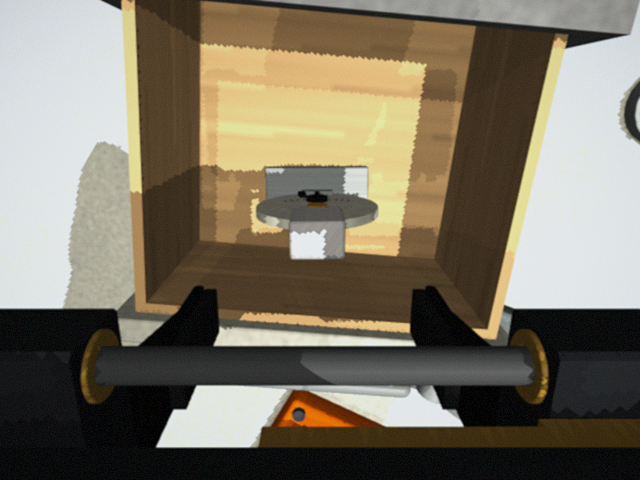

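Request:
servo_tool(
  commands=[6.3,0.9,10,-0.2,0.4,0.1,6.3,0.9,20,0,0,0,0,0,20,0,0,0,0,0,15,0,0,0,0,0,0,0,0,0],
)

```text
time_s: 10.2
tool_pos: [0.5372, 0.0768, 0.1357]
tool_rot: [180.0, -0.0, 36.7]
force: [-0.4, -0.2, 0.0]
grip_width: 0.0798
```

Request:
servo_tool(
  commands=[-0.6,0,10,0,0,0,0,0,10.5,0,0,0,0,0,0,0,0,0],
)

```text
time_s: 10.5
tool_pos: [0.5369, 0.0762, 0.1157]
tool_rot: [179.9, -0.1, 36.7]
force: [-0.6, -0.0, -0.5]
grip_width: 0.0799
```

Request:
servo_tool(
  commands=[0,0,0,0,0,0,0,0,0,0,0,0,0,0,0,0,0,0,0,0,0,0,0,0,0,0,0,0,0,0,0,0,0,0,0,0],
  jaw=0,
  newtons=25,
)

```text
time_s: 11.1
tool_pos: [0.5377, 0.0766, 0.1169]
tool_rot: [179.9, -0.1, 36.7]
force: [-0.1, -1.0, 0.8]
grip_width: 0.0398
```

Request:
servo_tool(
  commands=[0,0,0,0,0,0,0,0,0,0,0,0,0,0,0,0,0,0,0,0,0,0,0,0],
)

```text
time_s: 11.5
tool_pos: [0.5375, 0.0769, 0.1168]
tool_rot: [179.9, -0.1, 36.7]
force: [-0.3, 1.1, -0.3]
grip_width: 0.0296
```

Request:
servo_tool(
  commands=[0,0,-5,0,0,0,0,0,-15,0,0,0,0,0,-25,0,0,0,0,0,-30,0,0,0,0,0,-30,0,0,0,0,0,-30,0,0,0,0,0,-20,0,0,0,0,0,-10,0,0,0,0,0,0,0,0,0],
  newtons=40,
)

```text
time_s: 12.4
tool_pos: [0.5377, 0.0768, 0.2833]
tool_rot: [179.8, -0.2, 36.7]
force: [1.0, 0.7, -3.2]
grip_width: 0.0299
```

```bash
python3 - <<'E'
from h import *
o=monitor.get_obs(); print(o['time_s'],o['tool_pos'],o['tool_rot'],o['qpos'],o['grip_width'],o['force'],o['wrist_torque'])
p,d,K,W=cam('wrist'); save('w4',p); np.savez('pics/w4.npz',p=p,d=d,K=K,W=W)
E
```

```text
12.4 [0.53772175 0.07678894 0.28333802] [179.75543089  -0.24683864  36.72245553] [ 45.62912413  10.32557217 -63.06926583  91.63166276   9.40509468
  83.42101819 -71.37449512] 0.02987091173539389 [ 1.02795388  0.66219051 -3.24685839] [ 0.03361218 -0.0796284  -0.00340463]
```

View pics/w4.png

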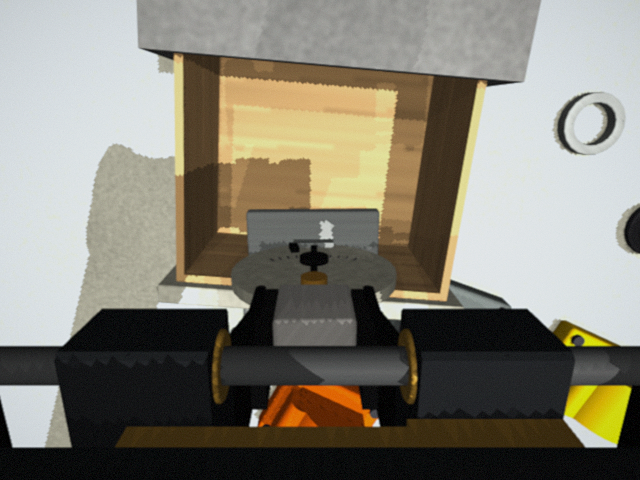

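Wrist view after lifting: gauge held between the fingers, with the block at (315,310). The mark (293,246) lies left of the pointer (313,255), which is the world +y side, so gauge +y will face the stud's hump side.

Request:
servo_tool(
  commands=[-15,7,0,0.2,-0.2,0,-30,14,0,0,0,0,-38,18,0,0,0,0,-40,19,0,0,0,0,-40,19,0,0,0,0,-35,17,0,0,0,0,-25,11,0,0,0,0,-13,6,0,0,0,0],
)

```text
time_s: 13.25
tool_pos: [0.4116, -0.1562, 0.2803]
tool_rot: [-179.8, 0.2, 36.5]
force: [-0.3, 0.0, -2.4]
grip_width: 0.0297
```

Request:
servo_tool(
  commands=[0,0,0,0,0,4,0,0,0,0,0,7,0,0,0,0,0,6,0,0,0,0,0,3.4,0,0,0,0,0,0,0,0,0,0,0,0],
)

```text
time_s: 13.85
tool_pos: [0.4138, -0.1533, 0.2809]
tool_rot: [-179.9, 0.1, 16.4]
force: [0.3, -0.8, -3.6]
grip_width: 0.0296
```

```bash
python3 - <<'E'
from h import *
o=monitor.get_obs(); print(o['time_s'],o['tool_pos'],o['tool_rot'],o['qpos'],o['grip_width'],o['force'],o['wrist_torque'])
p,d,K,W=cam('wrist'); save('w5',p); np.savez('pics/w5.npz',p=p,d=d,K=K,W=W)
C=cloud(d,K,W);ok=d>0
near=(np.hypot(C[...,0]-.502,C[...,1]+.128)<.08)
for lo,hi in [(.02,.032),(.0755,.095)]:
    m=ok&near&(C[...,2]>lo)&(C[...,2]<hi); P=C[m]; print(lo,len(P),cv2.minAreaRect((P[:,:2]*1000).astype(np.float32)) if len(P)>9 else 0, np.percentile(P[:,2],[50,98]) if len(P) else 0)
E
```

```text
13.85 [ 0.41376858 -0.15326876  0.28092341] [-1.79881470e+02  1.40489559e-01  1.64160460e+01] [ 71.12663605 -10.17883336 -47.27100442 103.91201925  -7.50891857
  83.27698237 -48.36702779] 0.02956611357772163 [ 0.32984398 -0.8078949  -3.55709408] [-0.03549194 -0.00921991  0.05765656]
0.02 6313 ((508.2538757324219, -125.52350616455078), (107.75807189941406, 120.52447509765625), 15.678675651550293) [0.02497484 0.03066129]
0.0755 4892 ((513.742431640625, -108.429443359375), (87.99883270263672, 81.17169189453125), 16.388132095336914) [0.0819688  0.08509727]
```

View pics/w5.png

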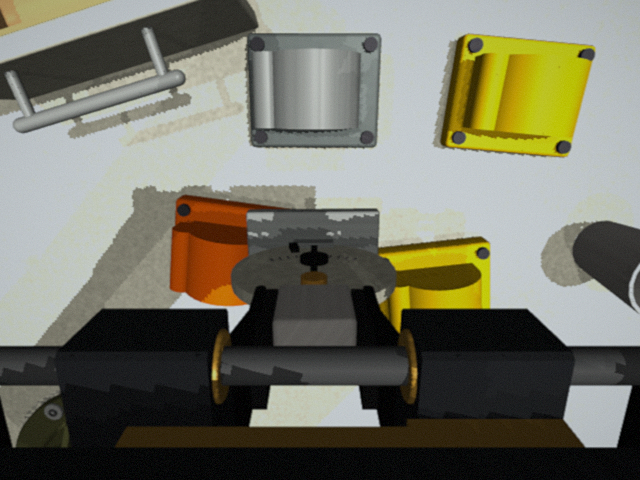

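The grey stud is at wrist pixel (315,90), square with the tool, with its hump on the left as intended. I'll tighten the fit.

```bash
python3 - <<'E'
from h import *
z=np.load('pics/w5.npz');p,d,K,W=[z[k] for k in "pdKW"]
C=cloud(d,K,W);ok=d>0
S=np.zeros_like(ok);S[25:158,235:392]=1
m=ok&S&(C[...,2]>.018)&(C[...,2]<.1); P=C[m]; print(cv2.minAreaRect((P[:,:2]*1000).astype(np.float32)))
m=ok&S&(C[...,2]>.0755); P=C[m]; print(cv2.minAreaRect((P[:,:2]*1000).astype(np.float32)),np.percentile(P[:,2],[50,98]))
# fit crown cylinder: rotate by s, fit circle in y,z
from scipy.optimize import least_squares
m=ok&S&(C[...,2]>.07); P=C[m]
f=lambda v: np.hypot((P[:,0]-.5017)*-np.sin(v[0])+(P[:,1]-v[1])*np.cos(v[0]),P[:,2]-v[2])-.04
r=least_squares(f,[np.deg2rad(16.3),-.128,.045],loss='soft_l1',f_scale=.001); print(np.rad2deg(r.x[0]),r.x[1:],np.std(r.fun))
E
```

```text
((505.5763854980469, -120.5961685180664), (105.26547241210938, 131.73260498046875), 15.678675651550293)
((504.3061218261719, -126.39527893066406), (59.755088806152344, 52.02462387084961), 16.388132095336914) [0.08195899 0.08494861]
16.267081563229507 [-0.12723146  0.04395015] 0.0006962832778907772
```

Request:
servo_tool(
  commands=[15,0,0,-0.1,0.1,0.1,27,0,0,0,0,0,30,0,10,0,0,0,15,0,20,0,0,0,5.5,0,25,0,0,0,0,0,15,0,0,0,0,0,10,0,0,0,0,0,0,0,0,0],
)

```text
time_s: 14.7
tool_pos: [0.5019, -0.128, 0.2007]
tool_rot: [-180.0, 0.1, 16.2]
force: [-0.4, -0.3, -4.0]
grip_width: 0.0297
```

Request:
servo_tool(
  commands=[0,0,3,0,0,0,0,0,0,0,0,0,0,0,0,0,0,0],
)

```text
time_s: 15.0
tool_pos: [0.5035, -0.128, 0.1997]
tool_rot: [179.9, -0.1, 16.2]
force: [-0.3, -0.9, -3.3]
grip_width: 0.0298
```

```bash
python3 - <<'E'
from h import *
o=monitor.get_obs(); print(o['time_s'],o['tool_pos'],o['tool_rot'],o['qpos'],o['grip_width'],o['force'],o['wrist_torque'])
for n in ['scene','top','wrist']:
    p,d,K,W=cam(n); save(n+'6',p); np.savez('pics/%s6.npz'%n,p=p,d=d,K=K,W=W)
    for l in ['pointer_tip','mark_tip']: print(n,l,[(x['box'],round(x['conf'],2)) for x in look_for(n,l)][:3])
    if n=='scene':
        u,v=proj(o['tool_pos'],K,W).astype(int); print(u,v); save('c6',cv2.resize(p[max(v-50,0):v+70,u-60:u+60],None,fx=5,fy=5,interpolation=cv2.INTER_CUBIC))
E
```

```text
15.0 [ 0.50352532 -0.12800288  0.19974252] [ 1.79858735e+02 -7.19620309e-02  1.62071749e+01] [ 64.58650481   8.07689537 -57.00128972 101.87754284   7.15596318
  73.69994205 -67.94965501] 0.02975005566934367 [-0.33338284 -0.91483653 -3.29615175] [ 0.01318002 -0.04691481  0.03137249]
scene pointer_tip [([297.8, 244.2, 4.3, 7.8], 0.64)]
scene mark_tip []
300 235
top pointer_tip []
top mark_tip []
wrist pointer_tip [([299.7, 247.1, 30.3, 38.6], 0.59), ([0.0, 1.8, 247.4, 288.8], 0.2)]
wrist mark_tip []
```

View pics/c6.png

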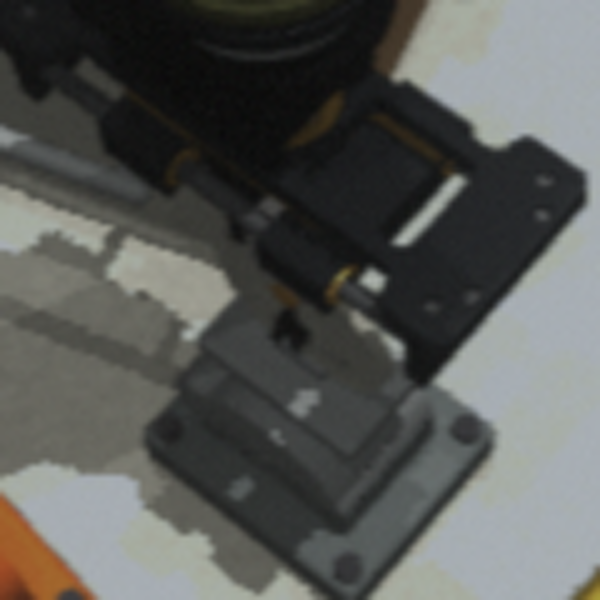

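View pics/wrist6.png

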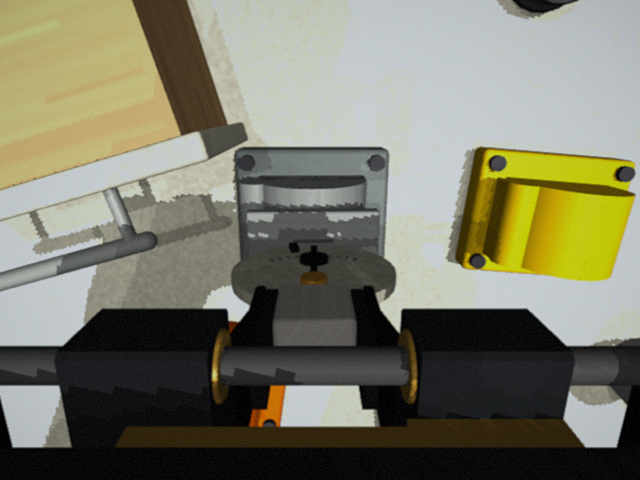

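```bash
python3 - <<'E'
from h import *
z=np.load('pics/wrist6.npz');p,d,K,W=[z[k] for k in "pdKW"]
T=np.array(camera_info('wrist')["T_tool_cam"])
G=cloud(d,K,T); G=G*np.array([1,-1,-1])+np.array([0,0,.0978])
save('c6w',cv2.resize(p[225:300,225:405],None,fx=4.4,fy=4.4,interpolation=cv2.INTER_CUBIC))
g=p.sum(2)
for v in range(238,276,2):
    print(v,' '.join('%3d'%(g[v,u]) for u in range(282,346,3)))
for (u,v) in [(293,246),(290,246),(296,246),(293,243),(313,255),(313,246),(313,265),(313,262),(303,241),(325,241),(250,250),(380,250),(250,215),(378,215)]:
    print(u,v,np.round(G[v,u]*1000,1),g[v,u])
E
```

```text
238 213 203 201 205 201 191 198 194 201 190 209 190 197 211 200 198 189 217 260 275 235 217
240 203 202 203 214 141 141 140 127 132 138 138 117 129 133 129 121 125 171 200 216 204 202
242 207 210 187 128  60 107 146 139 138 133 134 138 147 136 154 153 163 196 207 203 208 205
244 203 194 151   5  21  86 185 188 198 195 184 173 192 199 202 180 200 191 208 203 206 197
246 186 191 139  12  30  20 186 207 194 185  32  42 198 181 195 192 192 191 167 185 186 189
248 194 175 146  19   3  10 186 183 181 180  10  12 177 198 184 173 171 176 187 183 185 196
250 181 179 182   7  13  13 169 179 189 162  16  11 174 186 177 181 189 190 181 181 183 182
252 161 168 189  92  92 110 182 157 100  43   0   2  34  95 150 190 194 181 179 189 172 169
254 172 184 188 182 181 191 122  27   3  18  22   1  10   0   7 136 157 183 176 162 170 187
256 187 175 136 181 182 138  37  10   8  23  32  12  27  25   6  34 116 175 169 121 170 170
258 174 186 151 178 175 164  47  17  11  25  19  18  23   0   4  50 157 184 178 183 172 152
260 165 189 179 190 184 184  50   0  33   9  14  16  22  24   0  51 172 161 194 183 183 
[... 349 characters left out ...]
89 180 178 185 173 203
270 177 176 190 170 186 184 187 200 191 155  23  14 178 180 174 186 185 191 188 184 191 186
272 184 184 191 187 178 170 187 182 140 115 101 112 125 142 165 182 185 182 200 187 191 200
274 173 182 176 188 185 171 173 124 109 115 116 110 100 119 130 195 194 189 178 168 186 183
293 246 [ 5.1 11.8 23.3] 13
290 246 [ 4.4 13.7 21.1] 5
296 246 [ 5.5 10.  24.8] 4
293 243 [ 5.  12.1 17.4] 36
313 255 [ 7.5  0.3 46.1] 15
313 246 [ 6.9  0.3 29.1] 30
313 265 [ 7.5  0.3 60.9] 15
313 262 [ 6.7  0.3 54.7] 17
303 241 [ 5.2  6.3 14.1] 123
325 241 [ 5.3 -6.8 14.4] 134
250 250 [-2.  38.8  9.4] 199
380 250 [-30.3 -54.3 -75.2] 338
250 215 [19.9 37.9  9. ] 497
378 215 [ 19.7 -38.6   8.4] 291
```

View pics/c6w.png

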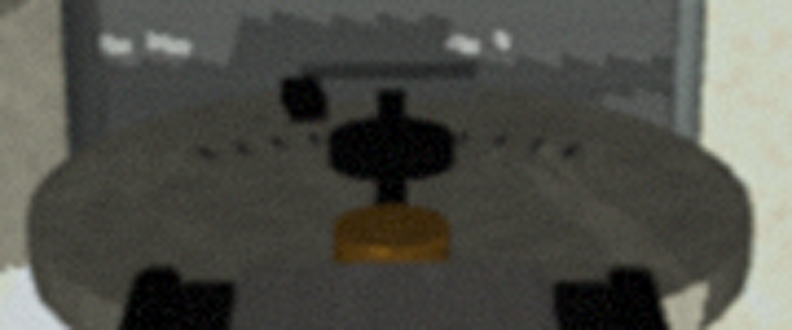

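```bash
cat > mark.py <<'E'
from h import *
def gp(n):
    z=np.load('pics/%s.npz'%n);return [z[k] for k in "pdKW"]
T=np.array(camera_info('wrist')["T_tool_cam"])
F=np.diag([1.,-1,-1,1]);F[2,3]=.0978   # gauge coords from tool
def ray2plane(u,v,K,x):
    M=F@T; dr=M[:3,:3]@np.array([(u-K[0,2])/K[0,0],(v-K[1,2])/K[1,1],1]); o=M[:3,3]
    return o+dr*(x-o[0])/dr[0]
def blob(p,u0,u1,v0,v1,th=75):
    s=p[v0:v1,u0:u1].sum(2); v,u=np.nonzero(s<th); return u+u0,v+v0
E
python3 - <<'E'
from mark import *
p,d,K,W=gp('wrist6')
u,v=blob(p,284,301,240,254); print(len(u),u.mean(),v.mean(),u.min(),u.max(),v.min(),v.max())
for x in (.004,.005,.006):
    P=ray2plane(u.mean(),v.mean(),K,x); print(x,np.round(P*1000,1),np.arctan2(P[1],.08-P[2]),np.hypot(P[1],.08-P[2]))
pu,pv=blob(p,308,320,245,252);
for x in (.005,.007):
    P=ray2plane(pu.mean(),pv.mean(),K,x); print('ptr',pu.mean(),pv.mean(),np.round(P*1000,1),np.arctan2(P[1],.08-P[2]))
# where do dial edges & pivot project / symmetric y zero
for r in [255,262]:
    uu=np.nonzero(p[r].sum(1)<1e9)[0]
M=np.linalg.inv(F@T)
def pr(X): c=(M@np.r_[X,1])[:3]; return (K@c)[:2]/c[2]
for nm,X in [('foot top +y',[.023,.04,.01]),('foot -y',[.023,-.04,.01]),('pivot',[.003,0,.08]),('tip',[.005,0,.026])]: print(nm,pr(X))
for m in (.14,.17,.2,.23,.26,.32):
    print(m,[np.round(pr([.005,r*np.sin(m),.08-r*np.cos(m)]),1) for r in (.055,.06,.065)])
E
```

```text
81 293.51851851851853 247.0 289 298 242 252
0.004 [ 4.  11.6 21.9] 0.19701850828917739 0.05929107303310121
0.005 [ 5.  11.5 24.9] 0.20503818105985314 0.056257596173338933
0.006 [ 6.  11.3 28. ] 0.21397135332124664 0.05322814979127352
ptr 313.5 248.5 [ 5.   0.  27.7] 0.0006023256936431909
ptr 313.5 248.5 [ 7.   0.  33.7] 0.0005879639259294103
foot top +y [246.01908907 210.35015511]
foot -y [381.01913246 210.2212236 ]
pivot [313.53671877 289.11582697]
tip [313.55632872 247.56760092]
0.14 [array([300.1, 247.3]), array([299.2, 244.7]), array([298.2, 242.1])]
0.17 [array([297.2, 247.5]), array([296.1, 244.8]), array([295. , 242.3])]
0.2 [array([294.4, 247.6]), array([293., 245.]), array([291.7, 242.5])]
0.23 [array([291.5, 247.8]), array([289.9, 245.2]), array([288.4, 242.7])]
0.26 [array([288.6, 248.1]), array([286.9, 245.4]), array([285.2, 242.9])]
0.32 [array([282.9, 248.6]), array([280.8, 246. ]), array([278.7, 243.5])]
```

Request:
servo_tool(
  commands=[0,0,6,0.1,0,0,0,0,5,0,0,0,0,0,2,0,0,0,0,0,0,0,0,0,0,0,0,0,0,0],
)

```text
time_s: 15.95
tool_pos: [0.5032, -0.1276, 0.1858]
tool_rot: [-179.9, -0.0, 16.2]
force: [1.2, 0.2, -3.9]
grip_width: 0.0296
```

Request:
servo_tool(
  commands=[0,0,1,0,0,0,0,0,0,0,0,0],
)

```text
time_s: 16.15
tool_pos: [0.5032, -0.1277, 0.1849]
tool_rot: [-180.0, -0.0, 16.2]
force: [0.4, -0.5, -3.1]
grip_width: 0.0297
```

Request:
servo_tool(
  commands=[0,0,1,0,0,0,0,0,0,0,0,0],
)

```text
time_s: 16.35
tool_pos: [0.5031, -0.1276, 0.1838]
tool_rot: [-180.0, -0.0, 16.2]
force: [0.5, -0.7, -3.1]
grip_width: 0.0298
```

Request:
servo_tool(
  commands=[0,0,0.6,0,0,0,0,0,0,0,0,0],
)

```text
time_s: 16.55
tool_pos: [0.5031, -0.1277, 0.1832]
tool_rot: [-180.0, -0.0, 16.2]
force: [0.1, 0.1, -3.1]
grip_width: 0.0301
```

Request:
servo_tool(
  commands=[0,0,0.6,0,0,0,0,0,0,0,0,0],
)

```text
time_s: 16.75
tool_pos: [0.5031, -0.1277, 0.1826]
tool_rot: [-180.0, -0.0, 16.2]
force: [0.8, -0.1, -4.3]
grip_width: 0.0298
```

Request:
servo_tool(
  commands=[0,0,0.6,0,0,0,0,0,0,0,0,0],
)

```text
time_s: 16.95
tool_pos: [0.5033, -0.1276, 0.1825]
tool_rot: [-180.0, -0.0, 16.2]
force: [-1.1, 0.6, 0.6]
grip_width: 0.0298
```

Contact: the force rises by about 4 N. I'll add a touch of push, then roll in small steps.

Request:
servo_tool(
  commands=[0,0,0.4,0,0,0,0,0,0,0,0,0],
)

```text
time_s: 17.15
tool_pos: [0.5035, -0.1276, 0.1825]
tool_rot: [-180.0, -0.0, 16.2]
force: [-1.3, 1.0, 4.9]
grip_width: 0.0297
```

Request:
servo_tool(
  commands=[0,-1.96,0.01,-1.15,0,0,0,-1.96,0,-1.15,0,0,0,-1.96,-0.02,-1.15,0,0,0,-1.96,-0.04,-1.15,0,0,0,-1.96,-0.05,-1.15,0,0,0,0,0,0,0,0],
)

```text
time_s: 17.75
tool_pos: [0.5008, -0.1177, 0.1823]
tool_rot: [174.2, -0.0, 16.3]
force: [-2.1, 1.2, 6.0]
grip_width: 0.0299
```

```bash
python3 - <<'E'
from h import *
o=monitor.get_obs(); print(o['time_s'],o['tool_pos'],o['tool_rot'],o['qpos'],o['grip_width'],o['force'],o['wrist_torque'])
th=np.deg2rad(5.75);yaw=np.deg2rad(16.25);R,H=.04,.0978
dy=(R+H)*np.sin(th)-R*th*np.cos(th); z=.0447+(R+H)*np.cos(th)+R*th*np.sin(th); print('expect',.5033-dy*np.sin(yaw),-.1276+dy*np.cos(yaw),z)
E
```

```text
17.75 [ 0.50079175 -0.11774737  0.18226606] [ 1.74161317e+02 -4.31463812e-02  1.63163476e+01] [ 62.41184202   5.21879529 -57.9382667  106.10374474  10.54417352
  69.29386462 -72.60282169] 0.029882677385740724 [-2.10745253  1.15452761  5.95731264] [ 0.27134439  0.66285746 -0.05292274]
expect 0.5005543582131988 -0.11818012977409682 0.1822088424706296
```

Request:
servo_tool(
  commands=[0,-1.96,-0.07,-1.15,0,0,0,-1.96,-0.08,-1.15,0,0,0,-1.96,-0.1,-1.15,0,0,0,-1.96,-0.12,-1.15,0,0,0,-1.96,-0.13,-1.0,0,0,0,0,0,0,0,0],
)

```text
time_s: 18.35
tool_pos: [0.4982, -0.1086, 0.1815]
tool_rot: [168.6, -0.0, 16.3]
force: [-2.9, 0.2, 6.9]
grip_width: 0.0297
```

Request:
servo_tool(
  commands=[0,0,0,0,0,0,0,0,0,0,0,0,0,0,0,0,0,0,0,0,0,0,0,0,0,0,0,0,0,0,0,0,0,0,0,0,0,0,0,0,0,0,0,0,0,0,0,0,0,0,0,0,0,0,0,0,0,0,0,0],
)

```text
time_s: 19.35
tool_pos: [0.4983, -0.1088, 0.1816]
tool_rot: [168.7, -0.1, 16.2]
force: [-3.5, 1.0, 8.2]
grip_width: 0.0298
```

```bash
python3 - <<'E'
from mark import *
o=monitor.get_obs(); print(o['time_s'],o['tool_pos'],o['tool_rot'],o['qpos'],o['grip_width'],o['force'],o['wrist_torque'])
for n in ['wrist','scene','top']:
    p,d,K,W=cam(n); save(n+'7',p); np.savez('pics/%s7.npz'%n,p=p,d=d,K=K,W=W)
    if n=='wrist': save('c7w',cv2.resize(p[225:300,225:405],None,fx=4.4,fy=4.4,interpolation=cv2.INTER_CUBIC))
    else:
        u,v=proj(o['tool_pos'],K,W).astype(int); save('c7'+n,cv2.resize(p[max(v-40,0):v+60,u-60:u+60],None,fx=6,fy=6,interpolation=cv2.INTER_CUBIC))
E
```

```text
19.35 [ 0.49826075 -0.10878204  0.1815518 ] [ 1.68669331e+02 -6.42256949e-02  1.62291181e+01] [ 60.49391454   2.14854373 -59.19838922 108.69049263  13.70292263
  67.26388545 -77.39956076] 0.029813324993229598 [-3.5000125   1.04398418  8.16370241] [ 0.37732545  0.84292699 -0.11200032]
```

View pics/c7w.png

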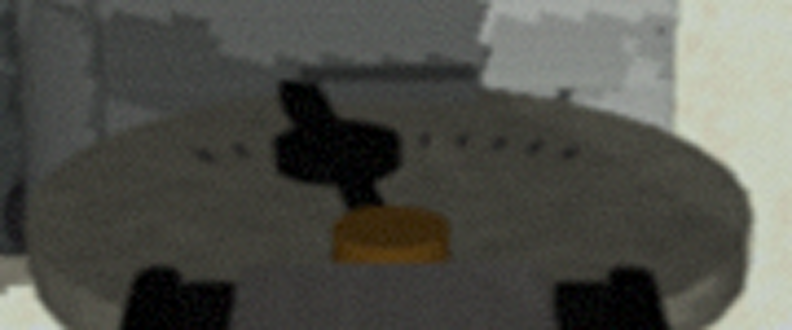

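View pics/c7scene.png

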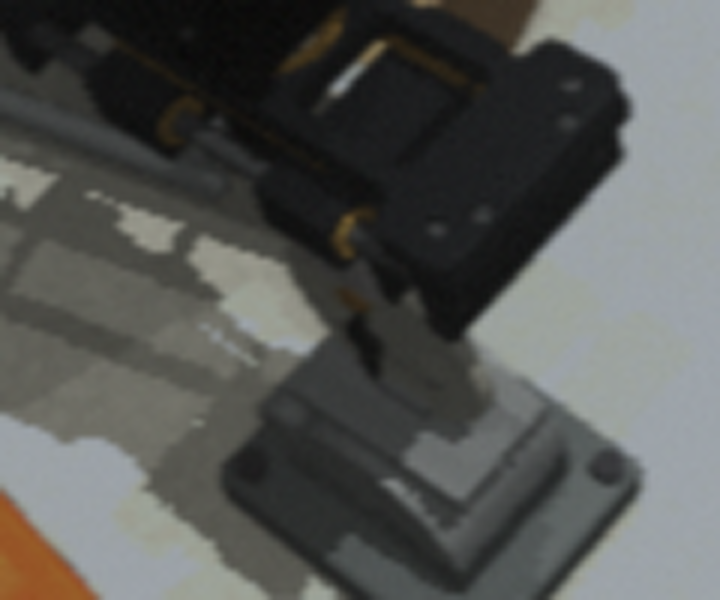

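The pointer now runs into the mark (crop (300,100)). Next I'll quantify the residual.

```bash
python3 - <<'E'
from mark import *
p6=gp('wrist6')[0];p7,d,K,W=gp('wrist7')
for v in range(240,256):
    def ext(p,a,b):
        s=p[v,a:b].sum(1).astype(float); bg=190.; w=np.clip((bg-s)/bg,0,1); w[w<.4]=0
        return (round((w*np.arange(a,b)).sum()/w.sum(),2),round(w.sum(),1)) if w.sum()>1 else None
    print(v,'mark6',ext(p6,283,303),'ptr6',ext(p6,305,323),'both7',ext(p7,280,320))
for v in range(262,272): 
    s=p7[v,295:330].sum(1); i=np.nonzero(s<60)[0]+295; print(v,i.min() if len(i) else 0,i.max() if len(i) else 0)
M=np.linalg.inv(F@T)
def pr(X): c=(M@np.r_[X,1])[:3]; return (K@c)[:2]/c[2]
for a in (.18,.19,.1977,.205,.215): print(a,[np.round(pr([x,.054*np.sin(a),.08-.054*np.cos(a)]),1) for x in (0.003,.005,.0065)],[np.round(pr([x,.060*np.sin(a),.08-.060*np.cos(a)]),1) for x in (.003,.0045,.006)],[np.round(pr([x,.03*np.sin(a),.08-.03*np.cos(a)]),1) for x in (0.003,.005,.0065)])
G=cloud(gp('wrist6')[1],K,F@T); 
print(np.round(1000*np.median(G[244:251,291:297].reshape(-1,3),0),1), np.round(1000*G[244:252,294],1)[:,[0,2]].T)
print(np.round(1000*G[245:252,313],1)[:,[0,2]].T, np.round(1000*G[266:271,313],1)[:,[0,2]].T)
E
```

```text
240 mark6 None ptr6 None both7 None
241 mark6 None ptr6 None both7 (np.float64(304.17), np.float64(1.7))
242 mark6 (np.float64(294.98), np.float64(2.8)) ptr6 None both7 None
243 mark6 (np.float64(292.97), np.float64(6.7)) ptr6 None both7 (np.float64(292.87), np.float64(4.1))
244 mark6 (np.float64(292.88), np.float64(7.9)) ptr6 None both7 (np.float64(292.08), np.float64(7.0))
245 mark6 (np.float64(293.08), np.float64(8.0)) ptr6 (np.float64(313.51), np.float64(1.9)) both7 (np.float64(292.62), np.float64(8.6))
246 mark6 (np.float64(293.39), np.float64(8.7)) ptr6 (np.float64(313.49), np.float64(4.5)) both7 (np.float64(293.07), np.float64(9.0))
247 mark6 (np.float64(293.46), np.float64(8.9)) ptr6 (np.float64(313.45), np.float64(5.3)) both7 (np.float64(293.49), np.float64(10.0))
248 mark6 (np.float64(293.62), np.float64(8.8)) ptr6 (np.float64(313.49), np.float64(5.1)) both7 (np.float64(294.0), np.float64(9.6))
249 mark6 (np.float64(294.3), np.float64(8.5)) ptr6 (np.float64(313.46), np.float64(5.2)) both7 (np.float64(294.38), np.float64(9.9))
250 mark6 (np.float64(294.33), np.float64(8.4)) 
[... 1489 characters left out ...]
02.5, 259.7])]
0.205 [array([294.6, 251.5]), array([294.5, 248.1]), array([294.5, 245.6])] [array([292.9, 248.3]), array([292.9, 245.8]), array([292.8, 243.3])] [array([302.1, 266.1]), array([302.1, 262.4]), array([302.1, 259.7])]
0.215 [array([293.6, 251.6]), array([293.6, 248.2]), array([293.5, 245.7])] [array([291.9, 248.3]), array([291.8, 245.9]), array([291.8, 243.4])] [array([301.5, 266.1]), array([301.5, 262.5]), array([301.5, 259.7])]
[ 4.9 11.8 24.8] [[  4.8   5.4   4.9  81.4   4.6   3.8   3.2   2.9]
 [ 18.7  22.4  23.  259.   25.8  24.9  25.   26. ]]
[[ 7.2  6.9  7.   7.2  6.9  7.2  7.6]
 [28.1 29.1 31.3 33.5 34.5 37.  40. ]] [[ 7.1  6.9  7.   7.2  6.7]
 [61.6 62.4 64.  65.7 65.8]]
```

Request:
servo_tool(
  commands=[-0.3,-0.25,-0.2,-0.15,0,0,0,0,0,0,0,0,0,0,0,0,0,0,0,0,0,0,0,0,0,0,0,0,0,0,0,0,0,0,0,0,0,0,0,0,0,0,0,0,0,0,0,0,0,0,0,0,0,0,0,0,0,0,0,0],
)

```text
time_s: 20.5
tool_pos: [0.498, -0.1086, 0.1815]
tool_rot: [168.5, -0.1, 16.2]
force: [-2.4, 1.8, 6.2]
grip_width: 0.0296
```

Request:
servo_tool(
  commands=[0,0,0,0,0,0,0,0,0,0,0,0,0,0,0,0,0,0,0,0,0,0,0,0,0,0,0,0,0,0,0,0,0,0,0,0,0,0,0,0,0,0,0,0,0,0,0,0,0,0,0,0,0,0,0,0,0,0,0,0],
)

```text
time_s: 21.5
tool_pos: [0.498, -0.1086, 0.1815]
tool_rot: [168.5, -0.1, 16.2]
force: [-2.2, 1.1, 6.3]
grip_width: 0.0297
```

```bash
python3 - <<'E'
from mark import *
from scipy.optimize import minimize_scalar
rs=[]
for i in range(4):
    o=monitor.get_obs(); p,d,K,W=cam('wrist'); rs.append(np.round(np.r_[o['time_s'],o['tool_pos'],o['tool_rot'],o['force'],o['grip_width']],4)); 
    if i==0: A=p.astype(float)
    else: A+=p
print(rs[0],rs[-1],sep='\n'); A/=4; save('w8',A.astype(np.uint8)); np.savez('pics/w8.npz',p=A,d=d,K=K,W=W)
save('c8w',cv2.resize(A.astype(np.uint8)[225:300,225:405],None,fx=4.4,fy=4.4,interpolation=cv2.INTER_CUBIC))
M=np.linalg.inv(F@T)
def pr(X): c=(M@np.r_[X,1])[:3]; return (K@c)[:2]/c[2]
def band(q,v,a,b):
    s=q[v,a:b].sum(1).astype(float); w=np.clip((185-s)/175,0,1); w[w<.15]=0; return (w*np.arange(a,b)).sum()/w.sum()
p6=gp('wrist6')[0].astype(float); p7=gp('wrist7')[0].astype(float)
for nm,q,a,b in (('6',p6,308,320),('7',p7,299,316),('8',A,299,316)):
    est=[]
    for v in range(267,271):
        uc=band(q,v,a,b)
        for x in (.007,):
            P=ray2plane(uc,v,K,x); est.append((round(uc,2),round(np.arctan2(P[1],.08-P[2]),4)))
    print(nm,est)
# right edge of pointer+mark rows 245-251
for v in range(244,252):
    r=[]
    for q in (p7,A):
        s=q[v,280:320].sum(1); w=np.clip((185-s)/175,0,1); w[w<.15]=0; r+= [round(285+0,0), ] if 0 else [round(float(np.interp(.5,[w[k+1] for k in [max(np.nonzero(w>.5)[0])]]+[w[max(np.nonzero(w>.5)[0])]],[1,0]))+280+max(np.nonzero(w>.5)[0]),2), 280+int(min(np.nonzero(w>.5)[0]))]
    print(v,r)
print([ (a,np.round(pr([.007,.054*np.sin(a),.08-.054*np.cos(a)]),1),np.round(pr([.007,.05*np.sin(a),.08-.05*np.cos(a)]),1),np.round(pr([.007,.045*np.sin(a),.08-.045*np.cos(a)]),1)) for a in (.19,.2,.21)])
E
```

```text
[ 2.150000e+01  4.980000e-01 -1.086000e-01  1.815000e-01  1.685262e+02
 -8.630000e-02  1.623310e+01 -2.167500e+00  1.116700e+00  6.315400e+00
  2.970000e-02]
[ 2.165000e+01  4.980000e-01 -1.086000e-01  1.815000e-01  1.685238e+02
 -8.690000e-02  1.623490e+01 -3.000600e+00  1.919900e+00  5.532100e+00
  2.980000e-02]
6 [(np.float64(313.5), np.float64(0.0131)), (np.float64(313.47), np.float64(0.015)), (np.float64(313.36), np.float64(0.02)), (np.float64(313.27), np.float64(0.0249))]
7 [(np.float64(305.0), np.float64(0.2451)), (np.float64(306.03), np.float64(0.2344)), (np.float64(306.32), np.float64(0.2445)), (np.float64(307.02), np.float64(0.2426))]
8 [(np.float64(305.26), np.float64(0.2382)), (np.float64(305.98), np.float64(0.2358)), (np.float64(306.46), np.float64(0.2401)), (np.float64(306.97), np.float64(0.2445))]
244 [np.float64(296.63), 289, np.float64(296.79), 289]
245 [np.float64(297.33), 289, np.float64(297.25), 289]
246 [np.float64(298.15), 289, np.float64(298.23), 289]
247 [np.float64(298.79), 289, np.float64(298.74), 289]
248 [np.float64(299.28), 289, np.float64(299.28), 289]
249 [np.float64(299.8), 289, np.float64(299.94), 289]
250 [np.float64(300.36), 290, np.float64(300.36), 290]
251 [np.float64(301.25), 290, np.float64(300.83), 290]
[(0.19, array([295.9, 244.7]), array([297. , 246.8]), array([298.4, 249.6])), (0.2, array([294.9, 244.8]), array([296.1, 246.9]), array([297.6, 249.7])), (0.21, array([294. , 244.8]), array([295.2, 247. ]), array([296.7, 249.7]))]
```

View pics/c8w.png

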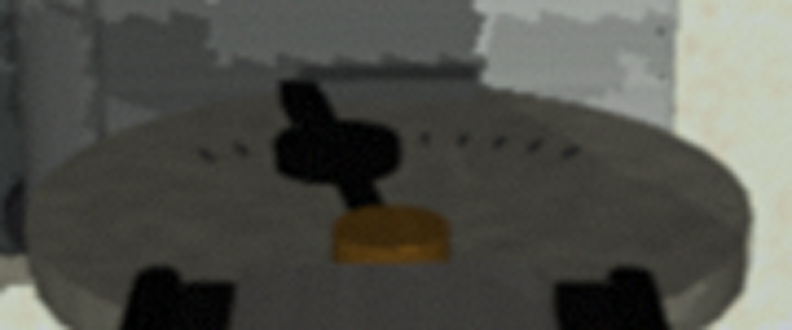

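The pointer's measured angle and the mark both come out at 0.200 rad, the tool tilt reads 0.2003, and the foot presses with about 9 N. Handing in.

```bash
python3 -c "
from h import *
print(env.sign_off()); print(monitor.get_obs()['time_s'])"
```

```text
the job is handed in; nothing more can be done
None
the job is handed in; nothing more can be done
```

I finished the task and handed it in at about 21.7 s of the 61 s allowed. No verdict comes back, so the result rests on my own checks.

- **What I did:** I pulled the drawer open about 162 mm by its handle. I gripped the gauge by its block (opening about 29.7 mm, 40 N) and lifted it over the front board. I set its foot on the grey stud's crown with the dial square to the crown, touching down with about 4 N. Then I rolled it towards the stud's hump side and held it there.
- **Reading:** in the last wrist pictures the pointer tip and the mark both measure about 0.200 rad. The tool's tilt was 11.48°, which is 0.2003 rad.
- **Contact and grip:** the foot was pressing on the crown with about 9 N, plus a small sideways drag of 2–3 N. The gauge was still gripped.
- **What disagreed:** pointer readings taken close to its hub came out at about 0.24 rad. They were also off by 0.013–0.025 rad when the pointer hung straight, so I discounted them. The networks never found the mark on the dial, so I measured it from the picture myself.
- **Not rechecked:** I did not check the weight, beaker and collar again at the end, but no move came near them.

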